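# Pack the shoe-care tote under its foot rest

### The job

Pack the shoe-care tote: take the two spray cans from the bench top and draw the suede stick up out of its cup, and stand them in the tote's three empty cells, one to a cell, cans upright and the stick rubber foot down. Set each down gently on the cell floor instead of letting it drop, reaching in under the foot-rest board. Leave the tote, the jars and bottle already in it, the cup and the round pitch pipe as they are and where they are.

Things in the scene. Friction and masses are not known exactly. Their poses are not given: they have to be found in the camera images.
- tote: open plywood shoe-care tote, loose, 1.5 kg, standing on the bench top (z = 0): 134 mm (x) by 274 mm (y) outside, walls 60 mm high, 8 thick, floor 8 thick; 2 rows (x) of 3 cells (y), dividers 6 mm thick, as high as the walls. The +x row is full (two jars, a bottle), the -x row is empty. Origin at the centre of its underside, z up
- footrest (a point): middle of the underside of the tote's fixed foot-rest board (also its handle), 240 mm above the tote's underside: 64 mm wide (tote x), 324 long (y), 16 thick, over the wall between the rows, on two uprights outside the end walls (44 mm wide, 10 thick, at y = +-137 to 147). It overhangs the cells: the tool must lean some 40 degrees, its body to the tote's -x side, to reach in under it
- cell0 (a point): point on the floor at the centre of the one at the -y end (y = -88 mm, x = -31 mm in the tote's frame) of the three empty cells, on the tote's -x side; z up. The cell is 56 mm (tote x) by 82 mm (tote y) inside, walls rise 52 mm above this point
- cell1 (a point): point on the floor at the centre of the middle one (y = 0, x = -31 mm in the tote's frame) of the three empty cells, on the tote's -x side; z up. The cell is 56 mm (tote x) by 82 mm (tote y) inside, walls rise 52 mm above this point
- cell2 (a point): point on the floor at the centre of the one at the +y end (y = +88 mm, x = -31 mm in the tote's frame) of the three empty cells, on the tote's -x side; z up. The cell is 56 mm (tote x) by 82 mm (tote y) inside, walls rise 52 mm above this point
- blue_can: shoe-care spray can, blue with a white cap, round and rigid: body 40 mm in diameter up to 110 mm, then a 33 mm diameter white cap up to 140 mm overall; paper band 30 to 70 mm up; about 0.17 kg. It starts standing on the bench top (z = 0). Origin at the centre of its underside, z up its axis. Upright and one per cell at the end
- red_can: shoe-care spray can, red with a black cap, round and rigid: body 40 mm in diameter up to 110 mm, then a 33 mm diameter black cap up to 140 mm overall; paper band 30 to 70 mm up; about 0.17 kg. It starts standing on the bench top (z = 0). Origin at the centre of its underside, z up its axis. Upright and one per cell at the end
- stick: suede stick 160 mm long standing in the cup on its foot, handle up: a tan crepe-rubber foot 34 mm in diameter and 45 mm high, a brass collar 25 mm in diameter to 57 mm, then a dark round wooden handle 20 mm in diameter to the top; rigid, about 0.09 kg, centre of mass about 60 mm above the foot. Origin at the centre of the foot's underside, z up the handle
- cup: white straight-sided ceramic cup with a small ear on its side, 72 mm outside and 64 mm inside diameter, 75 mm high, bottom 5 mm thick, 0.35 kg, loose, standing on the bench top. Origin at the centre of its underside. Stays where it is
- balm_jar: amber jar with a black lid, 50 mm in diameter, 75 mm high, loose in a cell of the tote's far (+x) row. Origin at the centre of its underside. Leave alone
- cleaner: green plastic bottle with a white cap, 42 mm in diameter, 130 mm high, loose in a cell of the tote's far (+x) row. Origin at the centre of its underside. Leave alone
- wax_jar: white jar with a brass lid, 48 mm in diameter, 85 mm high, loose in a cell of the tote's far (+x) row. Origin at the centre of its underside. Leave alone
- pitch_pipe: round brushed-stainless pitch pipe, a disc 70 mm in diameter and 15 mm thick with dark openings around its rim, lying on the bench top. Origin at the centre of its underside. Leave alone
Not all that is in view belongs to the job. What is shaped like the red_can but purple is not meant. Leave any turquoise look-alike of the stick alone.

How it is judged:
At the end, for the whole second after the job is handed in: each of cells 0 to 2 holds one of the two cans and the stick: foot within 30 mm of the cell centre, on its floor (6 mm; stick 15), cans within 7 deg of vertical, stick 34, at rest; tote level, moved under 60 mm, cup upright, under 80, pitch pipe under 40; jars and bottle upright on the tote floor (((horizontal distance between blue_can and cell0 below 0.03 m and z of blue_can in the frame of cell0 between -0.006 and 0.006 m and angle between blue_can's own z axis and vertical below 0.12 rad) or (horizontal distance between red_can and cell0 below 0.03 m and z of red_can in the frame of cell0 between -0.006 and 0.006 m and angle between red_can's own z axis and vertical below 0.12 rad) or (horizontal distance between stick and cell0 below 0.03 m and z of stick in the frame of cell0 between -0.006 and 0.015 m and angle between stick's own z axis and vertical below 0.6 rad)) and ((horizontal distance between blue_can and cell1 below 0.03 m and z of blue_can in the frame of cell1 between -0.006 and 0.006 m and angle between blue_can's own z axis and vertical below 0.12 rad) or (horizontal distance between red_can and cell1 below 0.03 m and z of red_can in the frame of cell1 between -0.006 and 0.006 m and angle between red_can's own z axis and vertical below 0.12 rad) or (horizontal distance between stick and cell1 below 0.03 m and z of stick in the frame of cell1 between -0.006 and 0.015 m and angle between stick's own z axis and vertical below 0.6 rad)) and ((horizontal distance between blue_can and cell2 below 0.03 m and z of blue_can in the frame of cell2 between -0.006 and 0.006 m and angle between blue_can's own z axis and vertical below 0.12 rad) or (horizontal distance between red_can and cell2 below 0.03 m and z of red_can in the frame of cell2 between -0.006 and 0.006 m and angle between red_can's own z axis and vertical below 0.12 rad) or (horizontal distance between stick and cell2 below 0.03 m and z of stick in the frame of cell2 between -0.006 and 0.015 m and angle between stick's own z axis and vertical below 0.6 rad)) and linear speed of each of blue_can, red_can, stick below 0.03 m/s and angle between tote's own z axis and vertical below 0.05 rad and distance of tote from where it was at the start of the episode below 0.06 m and angle between each of cup, balm_jar, cleaner, wax_jar's own z axis and vertical below 0.12 rad and distance of cup from where it was at the start of the episode below 0.08 m and distance of pitch_pipe from where it was at the start of the episode below 0.04 m and z of each of balm_jar, cleaner, wax_jar in the frame of tote below 0.014 m); the robot touches nothing.
It fails at once if a can or the stick is let fall into the tote (free of the fingers and faster than 0.6 m/s, about an 18 mm drop) ((horizontal distance between blue_can and tote below 0.16 m and linear speed of blue_can above 0.6 m/s and contact force between the fingers and blue_can below 0.05 N) or (horizontal distance between red_can and tote below 0.16 m and linear speed of red_can above 0.6 m/s and contact force between the fingers and red_can below 0.05 N) or (horizontal distance between stick and tote below 0.16 m and linear speed of stick above 0.6 m/s and contact force between the fingers and stick below 0.05 N)).
It fails at once if the cup is tipped more than 25 degrees or shifted more than 80 mm (angle between cup's own z axis and vertical above 0.44 rad or distance of cup from where it was at the start of the episode above 0.08 m).
It fails at once if the tote is shoved more than 60 mm or tipped more than 12 degrees (distance of tote from where it was at the start of the episode above 0.06 m or angle between tote's own z axis and vertical above 0.21 rad).
It fails at once if a jar or bottle already in the tote is lifted out or tipped over (z of any of balm_jar, cleaner, wax_jar in the frame of tote above 0.035 m or angle between any of balm_jar, cleaner, wax_jar's own z axis and vertical above 0.6 rad).
It fails at once if the pitch pipe is moved more than 40 mm (distance of pitch_pipe from where it was at the start of the episode above 0.04 m).
It also fails if it takes over 69 s, if anything falls off the work surface, if the arm or the gripper's body presses on something with over 40 N, if the wrist force passes 120 N, or if a joint passes its speed limit or range.

### The arm

A 6-joint arm with a two-finger parallel gripper is mounted at the origin on the work surface. World frame = base frame: x ahead of the robot, y to its left, z up, the work surface at z = 0. Lengths are in m, angles in rad, forces in N, time in s.
With the tool pointing down it reaches from about 0.35 to 0.8 m from the base axis. Payload 7.3 kg.
Tool frame: the origin (TCP) lies between the finger pads; the fingertips stand 25 mm ahead of it and the grasp point (between the pads) lies 6 mm ahead of it (r.tip_extent is the distance from the TCP to the fingertips, in m); z points along the fingers, y is the direction in which the jaws open and shut (so a half turn about z gives the same grasp; the last joint's range is limited). The gripper opens to 85 mm and grips with 20 to 120 N. Pads are 22 mm wide; open, the fingers measure 114 mm over their backs; the gripper's body (76 mm by 85 mm) begins 54 mm behind the grasp point. The pads swing forward as they close: fully open they stand 13 mm farther back than shut.
Start: joints at [-1.324, 0.342, 1.524, -0, 1.275, -0.146], TCP at [0.201, -0.485, 0.256] pointing down, gripper open.
Joint ranges: [-2.53, 2.53], [-0.77, 2.02], [0.04, 2.7], [-1, 4.14], [0.28, 2.66], [-3.11, 3.11]. Speed limits (rad/s): [2.57, 2.57, 3.14, 3.14, 3.14, 3.14].

### API

Orientations are given as a unit quaternion [x, y, z, w].
In Python, from workcell import r, command_gripper, optics gives the robot as it stands. The module is installed in compiled form; this text tells all that it offers. Calls block until the motion is done:
- r.reach(position, orientation): joint-space move of the TCP to a pose.
- r.move_straight(position, orientation=None, speed=0.15, max_force=None): straight line of the TCP; orientation=None keeps the orientation; speed is the mean speed in m/s. With max_force (N) it stops when the force on the tool has changed by that much, and returns True; else False.
- r.movej(angles): joint-space move.
- command_gripper(opening, force=None): finger opening in m; force is the grip in N (None keeps the last); returns when the fingers have stopped.
- r.hold(seconds).
- r.solve_ik(position, orientation): joint angles nearest the present ones, or None.
- r.read_state(): the state.
- optics.get_image(name): name is "side" or "top"; returns (picture, depth): 384x512x3 uint8, red, green, blue; 384x512 float32, m along the optical axis (not along the pixel's ray), 0 where there is no reading.
- optics.camera_model(name): a dict with "K" (3x3 intrinsics, pixels), "k1" (the pictures are not rectified: a ray, as slopes to the right and down, at radius r is drawn at 1 + k1 r^2 times it, then the intrinsics apply), "R" (3x3) and "t" (3): a world point X has camera coordinates R X + t. Camera axes: x right, y down, z forward; pixel columns grow to the right and rows downward; lengths in m; the calibration is good to about 2 mm. A picture is of the moment at which its call begins. camera_model takes no time and is no camera call.
A pose or a line that the arm cannot do raises r.PlanningError and nothing moves.
- r.finish_job(): hands the job in, once; it reports no verdict.
The state is a dict: "time_s": time; "joint_positions": joint angles; "dq": joint speeds; "tau": joint torques, N m; "eef_pos": TCP position; "eef_rot": TCP orientation; "contact_force": force on the tool from outside, world axes, zero at the start; "torque": the same for the moment, N m; "grip_width": finger opening in m.
Only numpy, scipy, OpenCV 4.12 (cv2) and the standard library are available. Lean on these libraries where they do the work, as an engineer would, in place of code of your own. Each camera call takes 0.05 s, during which the arm holds its last target. There are 200 camera calls.

## Working session

There is one attempt and no reset: what is moved stays moved. The work goes in short steps, each a Python script; the robot and the scene stay as the last script left them, time stands still between calls to the robot, and variables do not carry over. Pictures are saved under pics/ and viewed, about 8 in all and at most 12, crops included, and the job is handed in when it is done.

```bash
mkdir -p pics; ls; python3 - <<'E'
from workcell import r, command_gripper, optics
import cv2,numpy as np
for n in("side","top"):
    p,d=optics.get_image(n); np.savez(f"pics/{n}0.npz",p=p,d=d)
    cv2.imwrite(f"pics/{n}0.png",cv2.resize(p[:,:,::-1],None,fx=1.5,fy=1.5))
    m=optics.camera_model(n); print(n,{k:np.round(v,4).tolist() for k,v in m.items()}, (-np.array(m["R"]).T@m["t"]).round(3))
s=r.read_state();print(s["time_s"],s["eef_rot"],r.tip_extent)
E
```

```text
pics
side {'K': [[488.7232, 0.0, 257.7855], [0.0, 488.7232, 187.4565], [0.0, 0.0, 1.0]], 'k1': -0.0828, 'R': [[-0.9284, 0.3714, -0.0138], [0.3101, 0.7534, -0.5798], [-0.2049, -0.5426, -0.8146]], 't': [0.5847, -0.007, 1.4739]} [0.847 0.588 1.205]
top {'K': [[405.6721, 0.0, 255.0357], [0.0, 405.6721, 195.1421], [0.0, 0.0, 1.0]], 'k1': 0.0342, 'R': [[0.0048, -1.0, 0.004], [-0.9945, -0.0052, -0.1043], [0.1043, -0.0035, -0.9945]], 't': [-0.0975, 0.6051, 1.0568]} [ 0.492 -0.091  1.115]
0.1 [ 9.80774706e-01  1.95142244e-01 -3.26436980e-05 -6.92225900e-04] 0.025
```

View pics/side0.png

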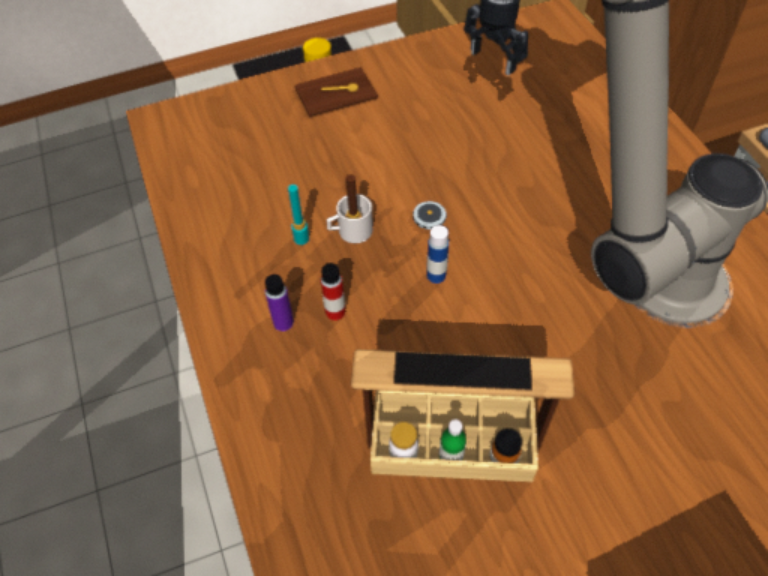

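View pics/top0.png

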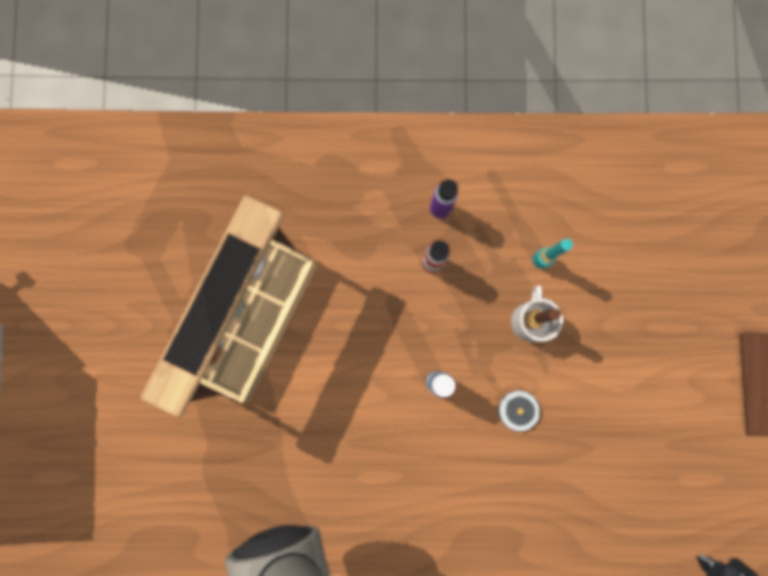

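Candidates, in 1.5x pixels. Red-shaped: side (333,292)/top (436,257) is red with a black cap, so it is the target; side (279,303)/top (445,198) is purple, so it is a decoy. Stick-shaped: side (352,195)/top (540,318) has a dark handle and stands in the cup, so it is the target; side (299,215)/top (553,253) is turquoise, so it is a decoy. The blue can is at side (437,255)/top (441,384). The tote's empty row faces the cans.

```bash
cat > h.py <<'E'
from workcell import r, command_gripper, optics
import cv2,numpy as np
from scipy.spatial.transform import Rotation as Ro
from scipy.optimize import least_squares
def dist(m): return np.array([m["k1"],0,0,0,0])
def cloud(n,d):
    m=optics.camera_model(n); h,w=d.shape
    u,v=np.meshgrid(np.arange(w,dtype=np.float64),np.arange(h,dtype=np.float64))
    K=np.array(m["K"]); q=np.stack([(u-K[0,2])/K[0,0],(v-K[1,2])/K[1,1]],-1); rd=np.hypot(q[...,0],q[...,1]); rr=rd.copy()
    for _ in range(8): rr=rd/(1+m["k1"]*rr**2)
    s=np.where(rd>0,rr/np.maximum(rd,1e-9),1)[...,None]
    c=np.dstack([q*s,np.ones_like(d)])*d[...,None]
    W=(c-np.array(m["t"]))@np.array(m["R"]); W[d==0]=np.nan
    return W
def proj(n,X):
    m=optics.camera_model(n); c=np.atleast_2d(X)@np.array(m["R"]).T+m["t"]; q=c[:,:2]/c[:,2:]
    q=q*(1+m["k1"]*(q**2).sum(1,keepdims=True)); K=np.array(m["K"]); return q*K[0,0]+[K[0,2],K[1,2]]
def circ(P,rad):
    return least_squares(lambda c:np.hypot(P[:,0]-c[0],P[:,1]-c[1])-rad,P[:,:2].mean(0),loss="soft_l1",f_scale=.002).x
E
python3 - <<'E'
from h import *
boxes={"side":{"blue":(428,225,448,284),"red":(321,262,346,320),"purple":(266,274,294,331),"stick":(345,175,358,195),"cup":(328,195,376,243),"pipe":(412,200,448,230),"turq":(286,183,310,246)},
"top":{"blue":(424,368,458,400),"red":(420,238,452,274),"purple":(430,178,460,220),"stick":(526,304,562,332),"cup":(508,286,566,345),"pipe":(496,388,542,434),"turq":(530,236,576,270)}}
A={}
for n in boxes:
    z=np.load(f"pics/{n}0.npz"); W=cloud(n,z["d"]); A[n]=W
    for k,b in boxes[n].items():
        x0,y0,x1,y1=(np.array(b)/1.5).astype(int); P=W[y0:y1,x0:x1].reshape(-1,3); P=P[np.isfinite(P[:,0])&(P[:,2]>.01)]
        o=[]
        for lo in (.01,.06,.08,.1,.125,.15):
            Q=P[(P[:,2]>lo)&(P[:,2]<lo+.05)]; 
        zt=np.percentile(P[:,2],97); T=P[P[:,2]>zt-.006]
        B=P[(P[:,2]>.02)&(P[:,2]<.105)]
        print(n,k,len(P),"ztop",zt.round(4),"topctr",T.mean(0).round(4),((T.min(0)+T.max(0))/2)[:2].round(4),"circ20",circ(B,.02).round(4) if len(B)>5 else None, "z min/max",P[:,2].min().round(3),P[:,2].max().round(3))
# tote
P=np.vstack([A[n].reshape(-1,3) for n in A]); P=P[np.isfinite(P[:,0])]
sel=lambda P,a,b:P[(P[:,2]>a)&(P[:,2]<b)&(P[:,1]>.0)&(P[:,1]<.4)&(P[:,0]>.28)&(P[:,0]<.75)]
for n in A:
  Q=A[n].reshape(-1,3);Q=Q[np.isfinite(Q[:,0])]
  for a,b in((.055,.065),(.248,.268)):
    S=sel(Q,a,b); print(n,a,len(S),cv2.minAreaRect(S[:,:2].astype(np.float32)),np.median(S[:,2]))
S=sel(P,.055,.065);print(cv2.minAreaRect(S[:,:2].astype(np.float32)))
S=sel(P,.248,.268);print(cv2.minAreaRect(S[:,:2].astype(np.float32)))
E
```

```text
side blue 435 ztop 0.1424 topctr [ 0.4487 -0.1897  0.14  ] [ 0.4481 -0.1893] circ20 [ 0.4471 -0.1917] z min/max 0.01 0.145
side red 469 ztop 0.1409 topctr [ 0.6664 -0.1843  0.139 ] [ 0.6666 -0.1856] circ20 [ 0.6657 -0.1866] z min/max 0.011 0.144
side purple 467 ztop 0.1416 topctr [ 0.768  -0.1991  0.1398] [ 0.7677 -0.2007] circ20 [ 0.7682 -0.2017] z min/max 0.011 0.145
side stick 88 ztop 0.1671 topctr [ 0.5611 -0.3616  0.1645] [ 0.5611 -0.3618] circ20 None z min/max 0.113 0.168
side cup 667 ztop 0.1099 topctr [ 0.5625 -0.3555  0.1143] [ 0.5609 -0.3567] circ20 [ 0.5635 -0.3525] z min/max 0.01 0.127
side pipe 282 ztop 0.1399 topctr [ 0.4432 -0.2011  0.1396] [ 0.4438 -0.1986] circ20 None z min/max 0.01 0.144
side turq 303 ztop 0.1599 topctr [ 0.672  -0.3844  0.1591] [ 0.6721 -0.3847] circ20 [ 0.6701 -0.3957] z min/max 0.01 0.164
top blue 252 ztop 0.1424 topctr [ 0.447  -0.1921  0.14  ] [ 0.447  -0.1921] circ20 [ 0.4469 -0.1927] z min/max 0.01 0.144
top red 292 ztop 0.1422 topctr [ 0.6646 -0.1863  0.1398] [ 0.6649 -0.1862] circ20 [ 0.6654 -0.1868] z min/max 0.011 0.145
top purple 353 zto
[... 650 characters left out ...]
26026058197, 0.2908799648284912), 64.51123046875) 0.05952603474465135
side 0.248 3831 ((0.567266583442688, 0.1479719877243042), (0.06566565483808517, 0.323620080947876), 64.46612548828125) 0.25654317776968283
top 0.055 986 ((0.553191602230072, 0.12318861484527588), (0.08378829807043076, 0.28609412908554077), 64.7042007446289) 0.05993096272547724
top 0.248 4557 ((0.5668064951896667, 0.14671200513839722), (0.06493338942527771, 0.32352280616760254), 64.86278533935547) 0.25693263822595563
((0.5671355724334717, 0.1470801681280136), (0.13703866302967072, 0.2908623218536377), 64.06053161621094)
((0.5671933889389038, 0.14755623042583466), (0.0667906329035759, 0.32353949546813965), 64.86278533935547)
```

```bash
cat >> h.py <<'E'
YAW=np.radians(64.7); C=np.array([.567,.1475,0])
TX=np.array([np.cos(YAW),np.sin(YAW),0]); TY=np.array([-TX[1],TX[0],0]); Z=np.array([0,0,1.])
def tote(x,y,z): return C+x*TX+y*TY+z*Z
def ori(az,lean=np.radians(40),flip=1):
    z=np.array([np.cos(az)*np.sin(lean),np.sin(az)*np.sin(lean),-np.cos(lean)])
    y=flip*np.array([-np.sin(az),np.cos(az),0]); return Ro.from_matrix(np.column_stack([np.cross(y,z),y,z])).as_quat()
def tcp(g,q,back=0.): return np.asarray(g,float)-(.006+back)*Ro.from_quat(q).as_matrix()[:,2]
E
python3 - <<'E'
from h import *
for n,b in (("side",(340,170,364,205)),("top",(526,300,564,332))):
    W=cloud(n,np.load(f"pics/{n}0.npz")["d"]); x0,y0,x1,y1=(np.array(b)/1.5).astype(int)
    P=W[y0:y1,x0:x1].reshape(-1,3)
    for a in (.09,.11,.13,.15):
        Q=P[(P[:,2]>a)&(P[:,2]<a+.02)&(abs(P[:,1]+.362)<.03)&(abs(P[:,0]-.56)<.03)]
        if len(Q)>5: print(n,a,len(Q),circ(Q,.01).round(4))
    Q=W[(W[...,2]>.07)&(W[...,2]<.08)&(abs(W[...,0]-.563)<.06)&(abs(W[...,1]+.365)<.05)]; print(n,"rim",len(Q),circ(Q,.034).round(4))
p=np.load("pics/side0.npz")["p"]; cv2.imwrite("pics/crop.png",cv2.resize(p[110:225,165:310,::-1],None,fx=5,fy=5,interpolation=cv2.INTER_CUBIC))
pts={"blue":[.447,-.192,.095],"red":[.6655,-.1866,.095],"stick":[.56,-.3625,.122]}
for f in(1,-1):
  for k,g in pts.items():
    for az in(0,30,64.7,90):
        q=ori(np.radians(az),flip=f); s=[r.solve_ik(tcp(g,q,b),q) for b in(0,.1)]; print(f,k,az,[None if x is None else np.round(x,2).tolist() for x in s])
  q=ori(YAW,flip=f)
  for y in(-.088,0,.088):
    for g in(tote(-.033,y,.103),tote(-.20,y,.175)): x=r.solve_ik(tcp(g,q),q); print(f,"cell",y,None if x is None else np.round(x,2).tolist())
E
```

```text
side 0.09 21 [ 0.5598 -0.3643]
side 0.11 31 [ 0.5604 -0.364 ]
side 0.13 31 [ 0.5601 -0.3643]
side 0.15 46 [ 0.56   -0.3643]
side rim 97 [ 0.5571 -0.365 ]
top 0.09 16 [ 0.56   -0.3641]
top 0.11 16 [ 0.56  -0.364]
top 0.13 21 [ 0.5601 -0.364 ]
top 0.15 62 [ 0.5618 -0.3638]
top rim 138 [ 0.5566 -0.3653]
1 blue 0 [[-0.88, 0.41, 2.32, 1.71, 0.52, 2.24], [-1.07, 0.13, 2.35, 1.19, 0.65, 2.66]]
1 blue 30 [[-0.98, 0.49, 2.11, 1.06, 0.83, 2.35], [-1.15, 0.31, 2.07, 0.84, 1.03, 2.49]]
1 blue 64.7 [[-0.93, 0.62, 1.8, 0.66, 1.19, 2.25], [-1.04, 0.53, 1.67, 0.57, 1.41, 2.31]]
1 blue 90 [[-0.84, 0.71, 1.59, 0.45, 1.42, 2.1], [-0.91, 0.67, 1.4, 0.41, 1.65, 2.15]]
1 red 0 [[-0.52, 0.61, 1.81, 1.31, 0.34, 3.0], [-0.6, 0.4, 1.91, 1.06, 0.43, -3.07]]
1 red 30 [[-0.64, 0.69, 1.63, 0.99, 0.79, 2.83], [-0.75, 0.54, 1.66, 0.88, 0.93, 2.89]]
1 red 64.7 [[-0.66, 0.85, 1.26, 0.71, 1.29, 2.62], [-0.75, 0.78, 1.17, 0.66, 1.47, 2.66]]
1 red 90 [[-0.61, 0.99, 0.95, 0.55, 1.64, 2.44], [-0.68, 1.0, 0.72, 0.55, 1.87, 2.5]]
1 stick 0 [[-0.92, 0.58, 1.77, 1.08, 0.62, 2.93], [-1.03, 0.39, 1.83, 0.93, 0.76, 3.03]]
1 stic
[... 1263 characters left out ...]
, 0.55, 1.87, -0.64]]
-1 stick 0 [[-0.92, 0.58, 1.77, 1.08, 0.62, -0.21], [-1.03, 0.39, 1.83, 0.93, 0.76, -0.11]]
-1 stick 30 [[-0.98, 0.69, 1.52, 0.83, 1.06, -0.41], [-1.09, 0.58, 1.48, 0.75, 1.23, -0.36]]
-1 stick 64.7 [[-0.95, 0.87, 1.13, 0.6, 1.53, -0.65], [-1.02, 0.85, 0.95, 0.58, 1.74, -0.6]]
-1 stick 90 [[-0.88, 1.01, 0.83, 0.44, 1.85, -0.87], [-0.92, 1.09, 0.45, 0.48, 2.14, -0.78]]
-1 cell -0.088 [-0.3, 0.66, 1.67, 0.91, 0.94, -0.47]
-1 cell -0.088 [-0.61, 0.52, 1.68, 0.75, 1.2, -0.54]
-1 cell 0 [-0.27, 0.55, 1.91, 1.01, 0.85, -0.6]
-1 cell 0 [-0.64, 0.39, 1.92, 0.77, 1.14, -0.65]
-1 cell 0.088 [-0.24, 0.46, 2.13, 1.14, 0.77, -0.74]
-1 cell 0.088 [-0.69, 0.26, 2.14, 0.78, 1.1, -0.74]
```

View pics/crop.png

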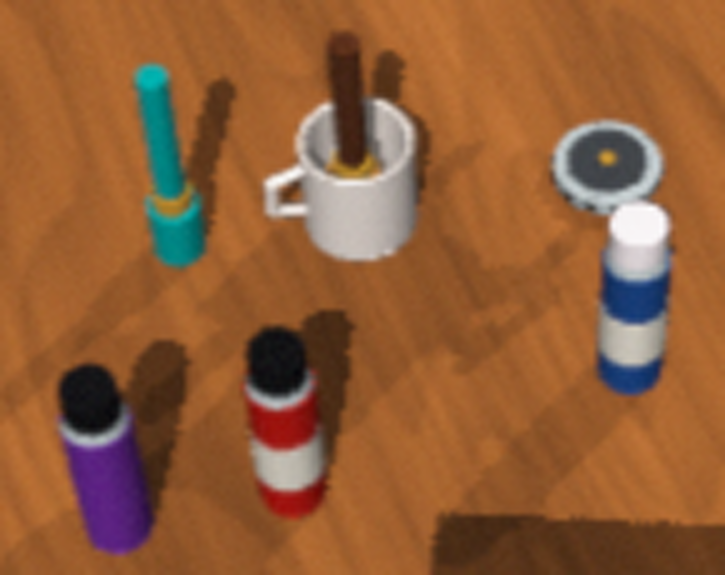

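The crop confirms the targets: red can at (285,430), dark-handled stick in the cup at (347,110), blue can at (635,300). The purple (100,460) and turquoise (175,170) objects stay put. Starting with the red can into cell 0.

```bash
cat >> h.py <<'E'
q=ori(YAW,flip=-1)
def go(g,back=0.,v=.25,f=None): return r.move_straight(tcp(g,q,back),q,speed=v,max_force=f)
def pick(xy,h,base,opening,lift,force=40,first=False):
    g=np.array([*xy,base+h])
    r.reach(tcp(g+[0,0,.10],q,.09),q); command_gripper(opening)
    go(g,.09,.3); print("approach hit",go(g,0,.12,15))
    command_gripper(0.,force); print("grip",r.read_state()["grip_width"])
    f0=np.array(r.read_state()["contact_force"]); go(g+[0,0,lift],0,.15); r.hold(.1)
    s=r.read_state(); print("lifted",s["grip_width"],(s["contact_force"]-f0).round(2),s["time_s"])
def carry(y,h,x,bottom):
    """bottom: height of the object's underside while passing over the wall"""
    go(tote(-.15,y,bottom+h),0,.3); go(tote(x,y,bottom+h),0,.15); print("in",r.read_state()["time_s"])
def lower(y,h,x,bottom,opening):
    go(tote(x,y,.018+h),0,.1); r.hold(.15)
    print("touch",go(tote(x,y,.004+h),0,.03,4),(r.read_state()["eef_pos"]-tcp(tote(x,y,.008+h),q)).round(4),r.read_state()["time_s"])
    command_gripper(opening); r.hold(.1)
    go(tote(x,y,.008+h),.10,.12); print("out",r.read_state()["time_s"])
def snap(n,name,box=None,f=1.5):
    p,d=optics.get_image(n); np.savez(f"pics/{name}.npz",p=p,d=d)
    if box: p=p[box[1]:box[3],box[0]:box[2]]
    cv2.imwrite(f"pics/{name}.png",cv2.resize(p[:,:,::-1],None,fx=f,fy=f,interpolation=cv2.INTER_CUBIC))
E
python3 - <<'E'
from h import *
pick((.6655,-.1866),.096,0,.07,.09)
carry(-.088,.096,-.034,.080)
snap("side","in1",(215,180,415,345),4)
E
```

```text
approach hit False
grip 0.03896155034955966
lifted 0.03871770708652907 [-0.06 -1.17 -5.38] 4.85
in 6.5333
```

View pics/in1.png

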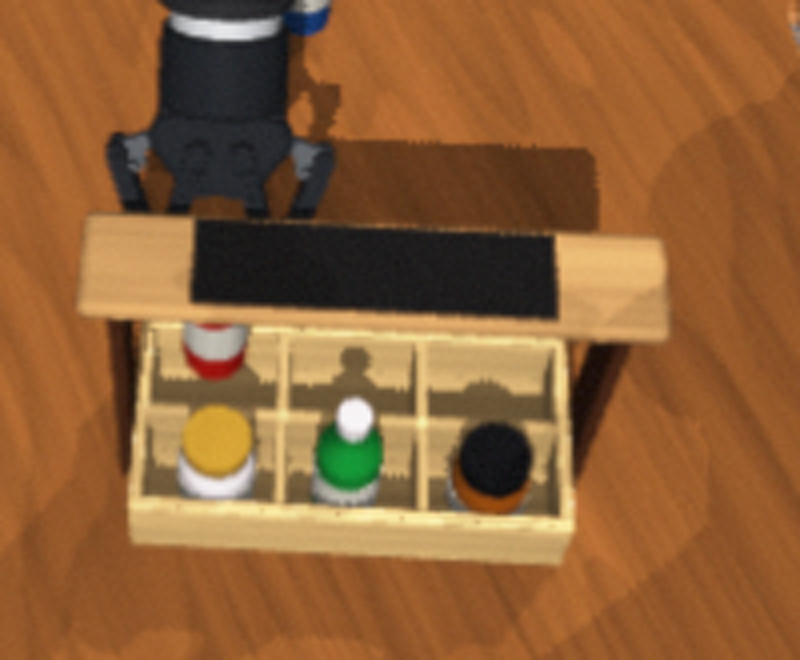

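The red can (bottom at (215,360)) is over cell 0, clear of the walls and the upright, and the tote has not moved. Lowering it.

```bash
python3 - <<'E'
from h import *
lower(-.088,.096,-.034,.08,.052)
snap("side","p1",(215,180,415,345),4)
pick((.447,-.1922),.096,0,.07,.09)
carry(.088,.096,-.034,.080)
E
```

```text
touch True [0.0005 0.0001 0.0007] 7.8833
out 9.25
approach hit False
grip 0.039111671622133366
lifted 0.039054433520310766 [ 0.92  1.47 -7.29] 13.4833
in 15.3667
```

View pics/p1.png

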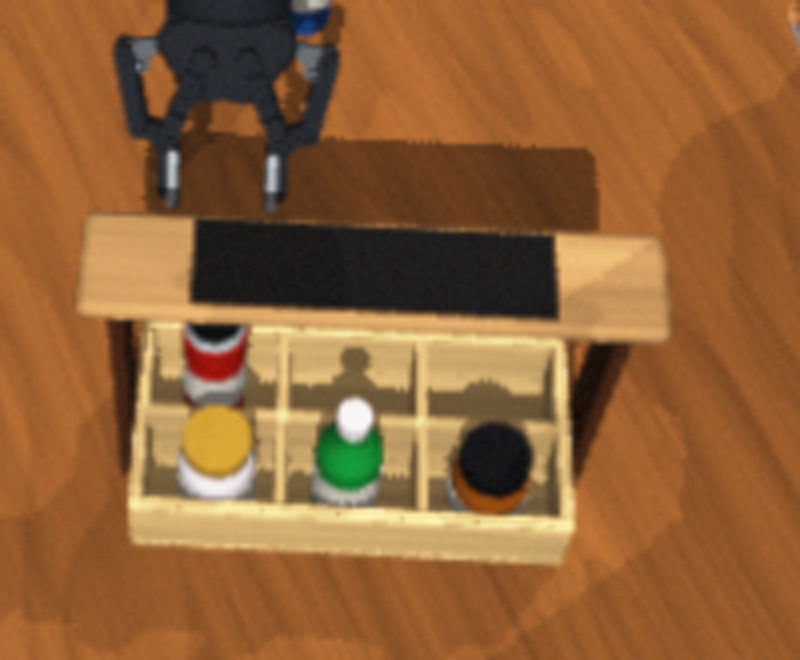

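The red can stands upright in cell 0 at (215,365). Next, set down the blue can and draw out the stick.

```bash
python3 - <<'E'
from h import *
lower(.088,.096,-.034,.08,.052)
pick((.5602,-.3641),.118,.005,.05,.10,force=35)
go(tote(-.15,0,.0705+.118),0,.3); r.hold(.2)
n="side"; snap(n,"s3"); p=np.load("pics/s3.npz"); W=cloud(n,p["d"])
print(proj(n,tote(-.15,0,.07)),proj(n,tote(-.15,0,.23)))
cv2.imwrite("pics/s3.png",cv2.resize(p["p"][110:340,180:430,::-1],None,fx=2.6,fy=2.6,interpolation=cv2.INTER_CUBIC))
P=W.reshape(-1,3);a=tote(-.15,0,0);Q=P[(np.hypot(P[:,0]-a[0],P[:,1]-a[1])<.05)&(P[:,2]>.05)]
for lo in np.arange(.06,.12,.01):
    S=Q[(Q[:,2]>lo)&(Q[:,2]<lo+.01)]; print(lo.round(2),len(S),S.mean(0).round(4) if len(S) else "")
E
```

```text
touch True [0.0005 0.0002 0.0005] 16.6667
out 18.0333
approach hit False
grip 0.018838524499560718
lifted 0.01924057678106563 [ 1.14  1.65 -4.53] 22.85
[[303.04530021 231.26254526]] [[307.1654169  197.64993747]]
0.06 1 [0.518  0.0064 0.0673]
0.07 12 [0.5106 0.0216 0.076 ]
0.08 28 [0.5087 0.0233 0.0847]
0.09 26 [0.5103 0.0249 0.0953]
0.1 22 [0.5103 0.0238 0.1056]
0.11 56 [0.5078 0.0193 0.1146]
```

View pics/s3.png

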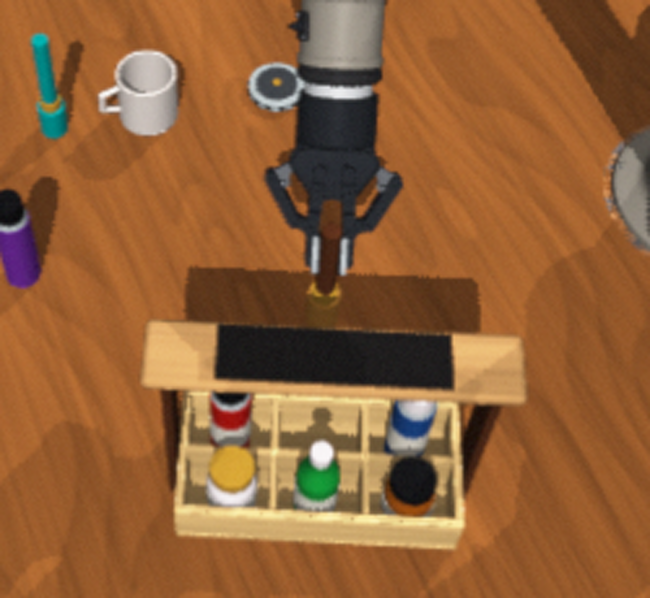

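The stick hangs upright (handle (328,240), collar (323,293)). Both cans are in their cells, and the cup and pipe have not been moved. Inserting the stick.

```bash
python3 - <<'E'
from h import *
h=.118
print(go(tote(-.036,0,.0705+h),0,.12,12))
lower(0,h,-.036,.07,.034)
go(tote(-.036,0,.008+h),.20,.25); r.movej([-1.0,.2,1.6,0.3,1.3,-.5])
snap("side","f_side",(190,110,430,340),2.6); snap("top","f_top",(80,110,400,310),2.5)
for n in("side","top"):
    W=cloud(n,np.load(f"pics/f_{n}.npz")["d"]); Q=W.reshape(-1,3);Q=Q[np.isfinite(Q[:,0])]
    S=Q[(Q[:,2]>.248)&(Q[:,2]<.268)&(Q[:,1]>0)&(Q[:,1]<.4)&(Q[:,0]>.28)&(Q[:,0]<.75)]; print(n,cv2.minAreaRect(S[:,:2].astype(np.float32)))
    T=np.column_stack([(Q-C)@TX,(Q-C)@TY,Q[:,2]])
    for y,rad in((-.088,.02),(0,.01),(.088,.02)):
        for a,b in((.066,.09),(.09,.115),(.12,.165)):
            rr=.0165 if b==.165 and rad==.02 else rad
            S=T[(abs(T[:,1]-y)<.038)&(T[:,0]>-.058)&(T[:,0]<-.006)&(T[:,2]>a)&(T[:,2]<b)]
            if len(S)>6: print(n,y,a,len(S),circ(S,rr).round(4),S[:,2].max().round(3))
print(r.read_state()["time_s"])
E
```

```text
False
touch True [0.0005 0.0002 0.0006] 26.8333
out 28.2083
side ((0.567216157913208, 0.14787006378173828), (0.06545411050319672, 0.3240946829319), 64.50514221191406)
side -0.088 0.066 67 [-0.0318 -0.0884] 0.09
side -0.088 0.09 73 [-0.0325 -0.0882] 0.115
side -0.088 0.12 81 [-0.0321 -0.0885] 0.151
side 0 0.066 38 [-0.0334  0.0004] 0.09
side 0 0.09 35 [-0.0341  0.    ] 0.114
side 0 0.12 18 [-0.0342 -0.0002] 0.133
side 0.088 0.066 68 [-0.0327  0.0879] 0.09
side 0.088 0.09 70 [-0.0321  0.0883] 0.115
side 0.088 0.12 72 [-0.0318  0.0885] 0.15
top ((0.5669151544570923, 0.14673252403736115), (0.06477874517440796, 0.32368433475494385), 64.9613265991211)
top -0.088 0.066 30 [-0.0312 -0.0866] 0.088
top -0.088 0.09 30 [-0.0308 -0.0868] 0.115
top -0.088 0.12 184 [-0.0313 -0.0869] 0.153
top 0 0.066 17 [-0.0333  0.0012] 0.088
top 0 0.09 16 [-0.0332  0.0013] 0.113
top 0 0.12 32 [-0.0329  0.0013] 0.165
top 0.088 0.066 35 [-0.0318  0.0889] 0.089
top 0.088 0.09 40 [-0.0316  0.089 ] 0.115
top 0.088 0.12 201 [-0.0319  0.0887] 0.152
30.1083
```

View pics/f_side.png

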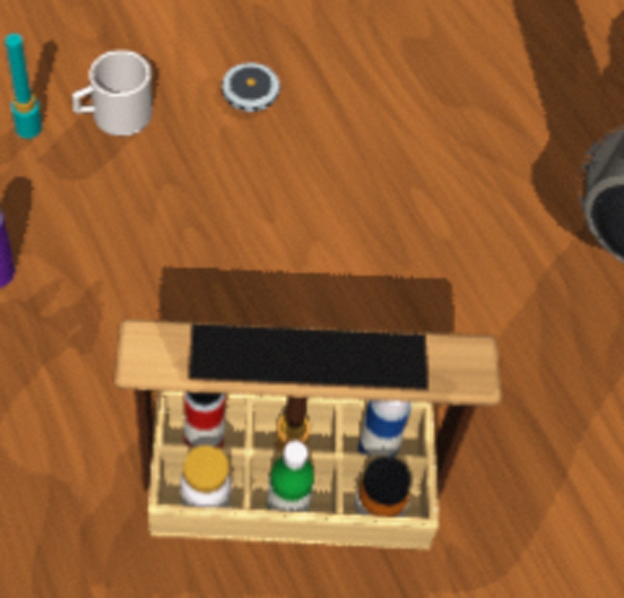

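View pics/f_top.png

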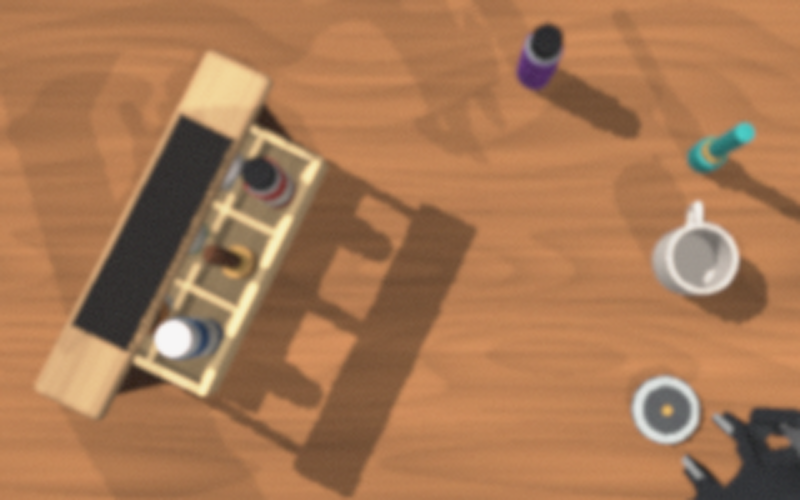

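The side and top views show both cans and the stick upright, centred in their cells. The tote, cup and pipe are where they were, and the gripper is clear at (760,450). Handing in.

```bash
python3 -c "
from workcell import r
s=r.read_state();print(s['eef_pos'],s['contact_force']);print(r.finish_job())"
```

```text
[ 0.39026062 -0.31255522  0.31091064] [-0.44257419  0.27050353 -0.35824874]
the job is handed in; nothing more can be done
None
```

The tote is packed and the job is handed in, with about 30 s of the 69 s used. The red can is in cell 0, the stick is in cell 1 foot down, and the blue can is in cell 2. Each was lowered at a 40° lean under the foot-rest board until it touched the floor, then released.

- **Placing:** in both camera views all three stand upright, within about 4 mm of their cell centres. Their top heights fit standing on the cell floor, to within depth noise.
- **Left alone:** the tote measures within about 1 mm of where it started. In the pictures the cup, the pitch pipe, the jars and bottle and both look-alikes are upright and in place; I did not measure these again at the end.
- **Checks:** none failed. The two views disagreed by at most about 2 mm, which is within the calibration tolerance. The arm was clear of everything, and `finish_job` gave no verdict.

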